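# Turn a cookie out of its tin onto a footed board

### The job

A cookie sits in the small square tin, and a little footed serving board lies upside down on top of the tin as a lid. Turn tin and board over together, keeping them shut against each other so that the cookie stays between them, until the board stands on its feet on the worktop with the tin upside down squarely on top of it; then lift the tin off and set it down beside the board, still upside down, leaving the cookie on the board. Do not disturb the cup, the timer or the lemon.

Things in the scene. Friction and masses are not known exactly. Their poses are not given: they have to be found in the camera images.
- tin_center (a point): centre (half-way up) of a dark steel square tin, 62 x 62 mm outside and 30 mm tall, open at the top, walls and floor 2 mm, about 0.15 kg. A lug, 26 mm wide, 8 mm high, ends at the rim in the middle of each of its two x sides: 68 mm over the lugs. At the start it stands on the worktop, open side up; its z axis points from its floor to its open side, x and y are square to its walls
- board_center (a point): centre (half-way up) of a dark wooden footed serving board, 62 x 62 mm, 26 mm high, about 0.08 kg: a plate 12 mm thick and two bar feet, 14 mm wide, 14 mm high, flush with its two y edges, running along x; lugs like the tin's on its x sides, at the serving face. Its z axis points from the serving face to the feet. At the start the serving face lies loose on the tin's rim, feet up, up to 4 mm per axis and 4 degrees out of line
- cookie_center (a point): centre of a brown round cookie, 55 mm across and 19 mm thick, 30 g, loose in the tin with 1.5 mm of play at each side and 9 mm above it; z axis up at the start
- cup_center (a point): on a white mug, 106 mm tall, with its handle 131 mm wide, bystander; the point lies 53 mm above its base, z axis up
- timer_center (a point): centre of a round kitchen timer with a red top, 66 mm wide, 60 mm tall, bystander; z axis up
- lemon_center (a point): centre of a yellow lemon, 78 x 55 x 56 mm, bystander
- tin: the tin as above; origin 15 mm below its centre, in the middle of its outer floor (as it stands at the start), same axes as its centre point
- board: the serving board as above; origin 13 mm from its centre, in the middle of its serving face, same axes. Lined up, tin and board make a block 62 x 62 x 56 mm that can stand on either flush y side; squeezed firmly across x, centred on the seam (30 mm from the tin's floor), the fingers hold both by their lugs
- cookie: the cookie as above; origin 9.5 mm from its centre, in the middle of the face that is down at the start (as it stands at the start), same axes as its centre point
There are look-alikes about, which are no part of the job. What is shaped like the board but red or turquoise is not meant.

How it is judged:
By the outcome, as a careful person would: the job done as asked, in the order asked, and still so for the second after the job is handed in, with the robot touching nothing.
It also fails if it takes over 72 s, if anything falls off the work surface, if the arm or the gripper's body presses on something with over 40 N, if the wrist force passes 120 N, or if a joint passes its speed limit or range.

### The arm

A 6-joint arm with a two-finger parallel gripper is mounted at the origin on a cart in front of the work surface, level with it; the furniture and walls round the work are solid. World frame = base frame: x ahead of the robot, y to its left, z up, the work surface at z = 0. Lengths are in mm, angles in rad, forces in N, time in s.
With the tool pointing down it reaches from about 325 to 875 mm from the base axis. Payload 4.4 kg.
Tool frame: the origin (TCP) lies on the centre line of the jaws, within the pads' length; the fingertips stand ahead of it and the grasp point (between the pads) lies 6 mm ahead of it (ctrl.tcp_to_tips is the z of the fingertips in the tool frame, in mm); z points along the fingers, y is the direction in which the jaws open and shut (so a half turn about z gives the same grasp; the last joint's range is limited). The gripper opens to 85 mm and grips with 20 to 120 N. Pads are 22 mm wide; open, the fingers measure 114 mm over their backs; the gripper's body (76 mm by 85 mm) begins 54 mm behind the grasp point. The pads swing forward as they close: fully open they stand 13 mm farther back than shut.
Start: joints at [0.988, 0.207, 1.542, -0, 1.393, -0.15], TCP at [241.173, 521.98, 256.282] pointing down, gripper open.
Joint ranges: [-2.73, 2.73], [-0.86, 2.22], [0.23, 2.46], [-1.11, 4.25], [0.08, 2.63], [-2.82, 2.82]. Speed limits (rad/s): [2.79, 2.79, 3.14, 3.14, 3.14, 3.14].

### API

Orientations are given as a 3x3 rotation matrix whose columns are the frame's x, y, z axes.
In Python, from plant import ctrl, sensors, optics gives the robot as it stands. Calls block until the motion is done:
- ctrl.move_ptp(position, orientation): joint-space move of the TCP to a pose.
- ctrl.move_l(position, rot=None, vel=150, threshold=None): straight line of the TCP; rot=None keeps the orientation; vel is the mean speed in mm/s. With threshold (N) it stops when the force on the tool has changed by that much, and returns True; else False.
- ctrl.set_joints(angles): joint-space move.
- ctrl.gripper_to(opening, force=None): finger opening in mm; force is the grip in N (None keeps the last); returns when the fingers have stopped.
- ctrl.hold(seconds).
- ctrl.solve_ik(position, orientation): joint angles nearest the present ones, or None.
- sensors.read_state(): the state.
- optics.grab_frame(name): name is "side" or "top" or "wrist"; returns (picture, depth): 384x512x3 uint8, red, green, blue; 384x512 float32, mm along the optical axis (not along the pixel's ray), 0 where there is no reading.
- optics.camera_params(name): a dict with "mtx" (3x3 intrinsics, pixels), "R" (3x3) and "t" (3): a world point X has camera coordinates R X + t; the wrist camera has in their place "T_tool_cam" (4x4, takes a point from camera to tool coordinates, whose origin is the TCP and whose axes are the flange's). Camera axes: x right, y down, z forward; pixel columns grow to the right and rows downward; lengths in mm; the calibration is good to about 2 mm. A picture is of the moment at which its call begins: read the wrist's pose just before it. camera_params takes no time and is no camera call.
A pose or a line that the arm cannot do raises ctrl.MotionError and nothing moves.
- ctrl.finish_job(): hands the job in, once; it reports no verdict.
The state is a dict: "t": time; "q": joint angles; "qvel": joint speeds; "tau": joint torques, N m; "eef_pos": TCP position; "eef_rot": TCP orientation; "force": force on the tool from outside, world axes, zero at the start; "wrist_torque": the same for the moment, N m; "grip_width": finger opening in mm.
Only numpy, scipy, OpenCV 4.12 (cv2) and the standard library are available. Lean on these libraries where they do the work, as an engineer would, in place of code of your own. Each camera call takes 0.05 s, during which the arm holds its last target.

## Working session

There is one attempt and no reset: what is moved stays moved. The work goes in short steps, each a Python script; the robot and the scene stay as the last script left them, time stands still between calls to the robot, and variables do not carry over. Pictures are saved under pics/ and viewed, and the job is handed in when it is done.

```bash
ls; mkdir -p pics; python3 - <<'E'
from plant import ctrl,sensors,optics
import cv2,numpy as np
s=sensors.read_state();print(s['t'],s['eef_rot'],s['grip_width'],ctrl.tcp_to_tips)
for n in("side","top"):
    p,d=optics.grab_frame(n);cv2.imwrite(f'pics/{n}0.png',p[:,:,::-1]);np.save(f'pics/{n}0_d.npy',d)
    c=optics.camera_params(n);print(n,c)
print(optics.camera_params("wrist"))
E
```

```text
pics
0.0 [[-9.07790124e-01  4.19422724e-01 -1.29241120e-03]
 [ 4.19424567e-01  9.07788083e-01 -1.95664675e-03]
 [ 3.52573381e-04 -2.31829360e-03 -9.99997251e-01]] 85.33019884006494 25.0
side {'mtx': array([[384.17597314,   0.        , 253.57626567],
       [  0.        , 384.17597314, 196.61451445],
       [  0.        ,   0.        ,   1.        ]]), 'R': array([[ 9.21845669e-01, -3.87557026e-01, -3.38003928e-04],
       [-2.14791318e-01, -5.10177697e-01, -8.32816551e-01],
       [ 3.22591463e-01,  7.67800931e-01, -5.53548985e-01]]), 't': array([-608.38302863,   93.23373151,  982.23973004])}
top {'mtx': array([[413.86941098,   0.        , 256.86955482],
       [  0.        , 413.86941098, 188.11290064],
       [  0.        ,   0.        ,   1.        ]]), 'R': array([[-0.01800845, -0.99973601, -0.01426884],
       [-0.9886186 ,  0.01993648, -0.1491167 ],
       [ 0.14936181,  0.01142108, -0.98871665]]), 't': array([-145.15378081,  600.1733936 , 1128.2818159 ])}
{'mtx': array([[330.93040574,   0.        , 263.89150438],
       [  0.        , 330.93040574, 189.16564836],
       [  0.        ,   0.        ,   1.        ]]), 'T_tool_cam': array([[ 6.32975136e-05, -9.46360543e-01, -3.23112549e-01,
         8.37565553e+01],
       [ 9.99999954e-01,  1.56114467e-04, -2.61342562e-04,
        -1.09007511e+00],
       [ 2.97766832e-04, -3.23112517e-01,  9.46360509e-01,
        -1.17714712e+02],
       [ 0.00000000e+00,  0.00000000e+00,  0.00000000e+00,
         1.00000000e+00]])}
```

View pics/side0.png

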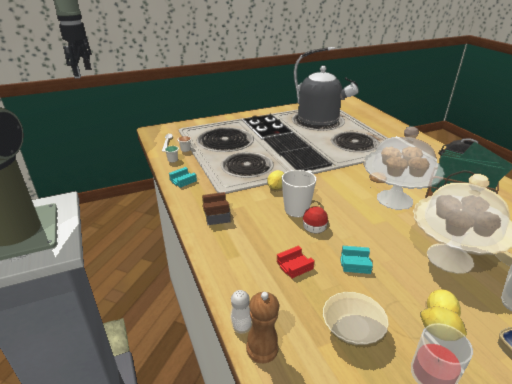

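View pics/top0.png

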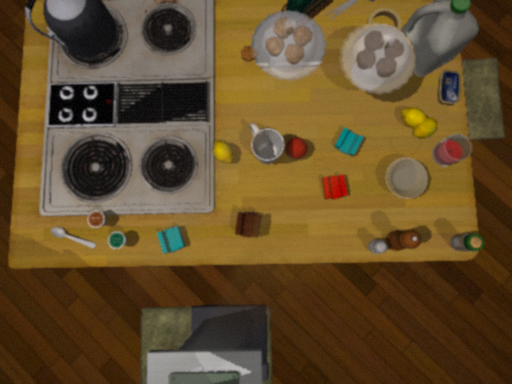

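The candidates are the dark board on the tin (top 248,224; side 216,208), the red one (top 335,187; side 295,262), and the turquoise ones (top 348,141 and 171,239). I choose the dark one and check it in a crop.

```bash
cat > h.py <<'E'
from plant import ctrl,sensors,optics
import cv2,numpy as np
def world(n,u,v,d,st=None):
    c=optics.camera_params(n);K=c['mtx'];p=np.array([(u-K[0,2])/K[0,0]*d,(v-K[1,2])/K[1,1]*d,d])
    if n!='wrist': return c['R'].T@(p-c['t'])
    T=c['T_tool_cam'];p=T[:3,:3]@p+T[:3,3];return st['eef_rot']@p+st['eef_pos']
def cloud(n,d,st=None):
    v,u=np.mgrid[0:384,0:512];c=optics.camera_params(n);K=c['mtx']
    p=np.stack([(u-K[0,2])/K[0,0]*d,(v-K[1,2])/K[1,1]*d,d],-1)
    if n!='wrist': return (p-c['t'])@c['R']
    T=c['T_tool_cam'];p=p@T[:3,:3].T+T[:3,3];return p@st['eef_rot'].T+st['eef_pos']
def crop(p,u0,v0,w,h,k,f):
    cv2.imwrite('pics/'+f,cv2.resize(p[v0:v0+h,u0:u0+w],None,fx=k,fy=k,interpolation=cv2.INTER_CUBIC))
E
python3 - <<'E'
from h import *
a=cv2.imread('pics/top0.png');b=cv2.imread('pics/side0.png')
A=cv2.resize(a[200:250,220:280],None,fx=8,fy=8,interpolation=2);B=cv2.resize(b[185:235,190:240],None,fx=8,fy=8,interpolation=2)
cv2.imwrite('pics/c0.png',cv2.resize(np.hstack([A,B]),None,fx=.9,fy=.9))
for n in('top','side'):
    W=cloud(n,np.load(f'pics/{n}0_d.npy'))
    for u,v in ([(248,224),(267,147),(297,148),(222,151),(335,187),(285,225)] if n=='top' else [(216,202),(218,216)]): print(n,u,v,W[v,u].round(0))
    m=(W[...,2]>8)&(abs(W[...,0]-W[224 if n=='top' else 202,248 if n=='top' else 216,0])<60)&(abs(W[...,1]-W[224 if n=='top' else 202,248 if n=='top' else 216,1])<60)
    P=W[m];print(len(P),P.min(0),P.max(0))
    for lo,hi in((8,28),(28,38),(38,50),(50,62)):
        Q=P[(P[:,2]>lo)&(P[:,2]<hi)]
        if len(Q)>5:print(lo,len(Q),cv2.minAreaRect(Q[:,:2].astype(np.float32)))
E
```

```text
top 248 224 [ 497. -130.   41.]
top 267 147 [ 726. -188.    6.]
top 297 148 [ 709. -273.   55.]
top 222 151 [705. -59.  52.]
top 335 187 [ 601. -383.   13.]
top 285 225 [ 494. -236.   -1.]
550 [ 459.69876355 -177.94768314    8.15758615] [531.70277728 -93.88116527  61.88069897]
28 45 ((495.5919189453125, -134.17002868652344), (57.477935791015625, 70.7798843383789), 87.11949920654297)
38 273 ((493.1890563964844, -132.7947998046875), (48.31397247314453, 66.7363510131836), 80.56956481933594)
50 227 ((494.5819091796875, -126.65586853027344), (61.99140167236328, 60.20441436767578), 81.97251892089844)
side 216 202 [ 500. -122.   40.]
side 218 216 [ 492. -159.   22.]
680 [ 460.46783143 -168.85836531    8.11093447] [533.15782234 -94.08339272  57.27788286]
8 161 ((492.09332275390625, -151.62249755859375), (29.169742584228516, 63.87162780761719), 72.44702911376953)
28 87 ((495.39337158203125, -132.9455108642578), (62.1269645690918, 69.25371551513672), 83.83089447021484)
38 234 ((494.1355895996094, -131.41519165039062), (60.71190643310547, 62.195655822753906), 79.7647705078125)
50 198 ((495.4322204589844, -128.07102966308594), (65.82801055908203, 61.73838806152344), 81.93704223632812)
```

View pics/c0.png

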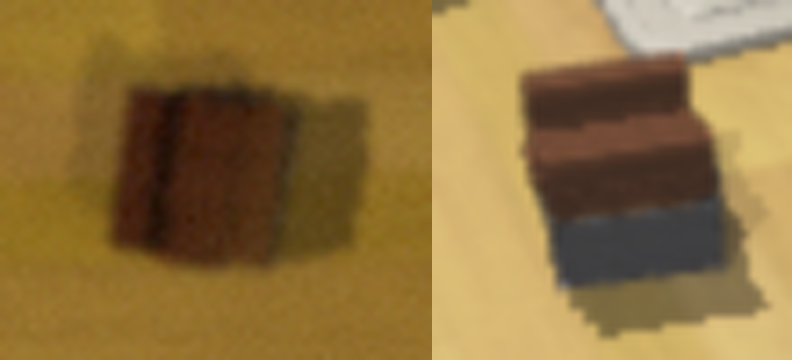

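The crop confirms it: a brown footed board with its feet up on a dark steel tin, near (495,-130), feet running about -9° from world x. Next is an IK feasibility check for tilted grasps and a close wrist look.

```bash
cat >> h.py <<'E'
def R_(yaw,tilt=0,flip=1):
    # tool y along jaw axis (yaw), z down, tilted about the jaw axis by tilt rad (right-hand about +jaw direction of yaw)
    j=np.array([np.cos(yaw),np.sin(yaw),0]);y=flip*j;z=np.array([0,0,-1.]);x=np.cross(y,z)
    R0=np.stack([x,y,z],1)
    return cv2.Rodrigues(j*tilt)[0]@R0
def tcp(g,R): return np.asarray(g,float)-6*R[:,2]
E
python3 - <<'E'
from h import *
for f in(1,-1):
  for yd in (-30,-9,20):
    for t in(-60,-50,-45,-40,-20,0,20,40,45,50,60):
        out=[]
        for z in(31,120):
            R=R_(np.radians(yd),np.radians(t),f);
            try:q=ctrl.solve_ik(tcp([495,-130,z],R),R)
            except Exception as e:q=None
            out.append(None if q is None else np.round(q,2).tolist())
        print(f,yd,t,out)
E
```

```text
1 -30 -60 [[0.01, 0.82, 1.53, -0.84, 1.54, 0.9], [0.01, 0.66, 1.55, -0.84, 1.63, 0.81]]
1 -30 -50 [[-0.03, 0.71, 1.59, -0.75, 1.41, 0.85], [-0.03, 0.56, 1.6, -0.74, 1.51, 0.75]]
1 -30 -45 [[-0.06, 0.67, 1.62, -0.71, 1.34, 0.81], [-0.06, 0.52, 1.62, -0.69, 1.46, 0.71]]
1 -30 -40 [[-0.09, 0.62, 1.65, -0.65, 1.28, 0.76], [-0.09, 0.47, 1.64, -0.63, 1.4, 0.67]]
1 -30 -20 [[-0.23, 0.46, 1.77, -0.39, 1.05, 0.51], [-0.23, 0.32, 1.74, -0.36, 1.21, 0.44]]
1 -30 0 [[-0.43, 0.37, 1.85, -0.0, 0.92, 0.1], [-0.43, 0.22, 1.81, -0.0, 1.1, 0.1]]
1 -30 20 [[-0.63, 0.38, 1.9, 0.43, 0.95, -0.38], [-0.63, 0.22, 1.87, 0.39, 1.13, -0.29]]
1 -30 40 [[-0.81, 0.49, 1.89, 0.75, 1.13, -0.75], [-0.81, 0.31, 1.88, 0.7, 1.27, -0.62]]
1 -30 45 [[-0.85, 0.53, 1.88, 0.81, 1.18, -0.82], [-0.85, 0.35, 1.88, 0.77, 1.31, -0.68]]
1 -30 50 [[-0.88, 0.57, 1.87, 0.86, 1.24, -0.88], [-0.88, 0.39, 1.88, 0.82, 1.36, -0.75]]
1 -30 60 [[-0.94, 0.67, 1.84, 0.94, 1.37, -0.99], [-0.94, 0.48, 1.87, 0.92, 1.47, -0.85]]
1 -9 -60 [[0.07, 0.72, 1.74, -1.06, 1.3, 0.88], [0.07, 0.54, 1.76, -1.03, 1.38, 0.74]]
1 -9 -50 [[0.02, 0.62, 1.78, -0
[... 3377 characters left out ...]
-60 [None, None]
-1 20 -50 [None, None]
-1 20 -45 [None, [-0.04, 0.22, 2.05, -1.07, 0.84, -2.79]]
-1 20 -40 [None, None]
-1 20 -20 [None, [-0.26, 0.15, 1.95, -0.37, 0.87, 2.75]]
-1 20 0 [[-0.43, 0.37, 1.85, -0.0, 0.92, 2.37], [-0.43, 0.22, 1.81, -0.0, 1.1, 2.37]]
-1 20 20 [[-0.55, 0.51, 1.69, 0.23, 1.23, 2.13], [-0.55, 0.37, 1.66, 0.22, 1.39, 2.17]]
-1 20 40 [[-0.64, 0.69, 1.52, 0.36, 1.54, 2.03], [-0.64, 0.56, 1.51, 0.36, 1.68, 2.08]]
-1 20 45 [[-0.66, 0.74, 1.48, 0.39, 1.62, 2.01], [-0.66, 0.61, 1.48, 0.4, 1.75, 2.07]]
-1 20 50 [[-0.67, 0.79, 1.43, 0.42, 1.69, 2.0], [-0.67, 0.66, 1.44, 0.43, 1.81, 2.06]]
-1 20 60 [[-0.69, 0.9, 1.35, 0.47, 1.84, 1.99], [-0.69, 0.76, 1.37, 0.49, 1.95, 2.05]]
```

```bash
python3 - <<'E'
from h import *
R=R_(np.radians(-9))
ctrl.move_ptp([495,-130,200],R)
s=sensors.read_state();print(s['t'],s['eef_pos'].round(1) if hasattr(s['eef_pos'],'round') else s['eef_pos'],s['force'])
s={k:(np.array(v) if k in('eef_pos','eef_rot') else v) for k,v in s.items()}
p,d=optics.grab_frame('wrist');cv2.imwrite('pics/w1.png',p[:,:,::-1]);np.savez('pics/w1.npz',d=d,R=s['eef_rot'],p=s['eef_pos'])
W=cloud('wrist',d,s)
m=(d>0)&(abs(W[...,0]-495)<55)&(abs(W[...,1]+130)<55)&(W[...,2]>4)&(W[...,2]<75)
P=W[m];print(len(P),P.min(0),P.max(0))
for lo,hi in((4,20),(22,30),(31,37),(39,45),(49,62)):
    Q=P[(P[:,2]>lo)&(P[:,2]<hi)]
    if len(Q)>5:print(lo,len(Q),cv2.minAreaRect(Q[:,:2].astype(np.float32)),np.median(Q[:,2]))
E
```

```text
2.5917 [ 495.2 -129.3  200.1] [0.48255234 0.27264071 0.3341732 ]
5866 [ 460.0870706  -162.63009141    4.00307471] [532.19076886 -93.57922667  58.39105705]
4 124 ((501.9990539550781, -101.47429656982422), (0.7711839079856873, 61.49772262573242), 79.7717514038086) 9.087119787371691
22 21 ((530.0989379882812, -128.86102294921875), (43.528045654296875, 2.0675735473632812), 83.6252670288086) 29.746334514200925
31 92 ((496.47943115234375, -120.67169189453125), (46.431793212890625, 69.25785064697266), 81.37891387939453) 34.2173177397805
39 2584 ((495.9552917480469, -121.85822296142578), (48.755149841308594, 66.3349609375), 81.69535827636719) 42.20218749462542
49 2681 ((494.9341125488281, -128.30038452148438), (62.54899215698242, 62.11751174926758), 81.40191650390625) 56.054779342716785
```

View pics/w1.png

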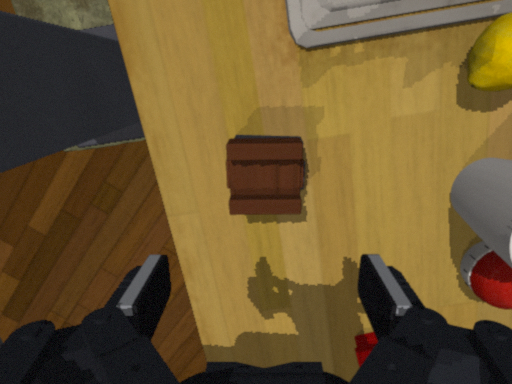

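The wrist image shows the board at (265,176), feet up, yaw about -8.6°. The tin beneath is about 3 mm off towards -y. I'll squeeze gently across y to line them up, then across x.

```bash
python3 - <<'E'
from h import *
yaw=np.radians(-9.0)
best=None
for f in(1,-1):
    R=R_(yaw+np.pi/2,0,f)
    q=ctrl.solve_ik(tcp([495,-130,30],R),R); print(f,None if q is None else np.round(q,2))
    if q is not None and (best is None or abs(q[5])<best[0]): best=(abs(q[5]),R)
R=best[1]
c=[494.9,-129.8]
ctrl.move_ptp(tcp([*c,110],R),R)
print(ctrl.move_l(tcp([*c,30],R),vel=100,threshold=8))
s=sensors.read_state();print(s['t'],s['eef_pos'],s['force'])
ctrl.gripper_to(55,force=25)
s=sensors.read_state();print(s['t'],s['grip_width'],s['force'])
ctrl.gripper_to(85)
ctrl.move_l(tcp([*c,110],R),vel=120)
R=R_(yaw)
ctrl.move_ptp(tcp([*c,150],R),R)
s=sensors.read_state()
s={k:(np.array(v) if k in('eef_pos','eef_rot') else v) for k,v in s.items()}
p,d=optics.grab_frame('wrist');cv2.imwrite('pics/w2.png',p[:,:,::-1])
W=cloud('wrist',d,s)
m=(d>0)&(abs(W[...,0]-495)<55)&(abs(W[...,1]+130)<55)&(W[...,2]>4)&(W[...,2]<75)
P=W[m];print(s['t'],len(P),P.min(0),P.max(0))
for lo,hi in((4,25),(31,37),(39,45),(49,62)):
    Q=P[(P[:,2]>lo)&(P[:,2]<hi)]
    if len(Q)>5:print(lo,len(Q),cv2.minAreaRect(Q[:,:2].astype(np.float32)),np.median(Q[:,2]))
E
```

```text
1 [-0.43  0.37  1.85 -0.    0.91 -1.84]
-1 [-0.43  0.37  1.85 -0.    0.91  1.3 ]
False
4.9917 [ 495.53197703 -130.09808816   36.55599205] [ 0.58727581 -0.10986385  0.6631309 ]
5.325 61.54993511990226 [ 0.72303625 -0.80367411  4.80148828]
7.9083 8486 [ 459.15787217 -166.42404609    4.03659273] [532.24172863 -95.57131528  58.2968486 ]
4 423 ((505.47174072265625, -102.94779968261719), (16.688608169555664, 66.23578643798828), 64.38224792480469) 15.30934990055573
31 155 ((497.624755859375, -119.35826110839844), (40.74276351928711, 69.98907470703125), 78.03860473632812) 33.94787656692644
39 3465 ((495.0324401855469, -124.28743743896484), (48.87897491455078, 66.2027359008789), 80.89839172363281) 42.221903317798734
49 3727 ((494.2449035644531, -131.0645751953125), (62.48715591430664, 61.824378967285156), 80.96910858154297) 56.00731977058494
```

View pics/w2.png

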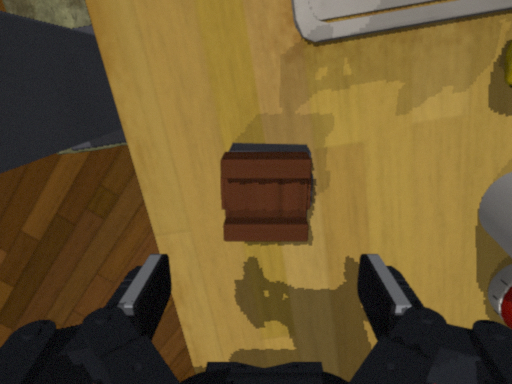

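```bash
cat >> h.py <<'E'
yaw=np.radians(-9.0); A=R_(yaw,np.radians(-35)); B=R_(yaw,np.radians(55))
def st(m=''):
    s=sensors.read_state();print(m,round(s['t'],2),np.round(s['eef_pos'],1),'F',np.round(s['force'],1),'w',round(s['grip_width'],2));return s
E
python3 - <<'E'
from h import *
g=np.array([495.,-130.3,30.])
ctrl.move_ptp(tcp(g-100*A[:,2],A),A)
print(ctrl.move_l(tcp(g,A),vel=100,threshold=8));st('at')
ctrl.gripper_to(60,force=25);st('g25')
p,d=optics.grab_frame('side');crop(p[:,:,::-1],150,130,150,110,5,'s3.png')
ctrl.gripper_to(60,force=90);st('g90')
E
```

```text
False
at 9.86 [ 496.2 -126.7   35.5] F [-0.2  1.   0.5] w 84.92
g25 10.15 [ 496.9 -126.6   35.9] F [0.6 1.7 3.7] w 67.33
g90 10.42 [ 497.1 -126.6   36.3] F [0.5 3.3 6.5] w 66.31
```

View pics/s3.png

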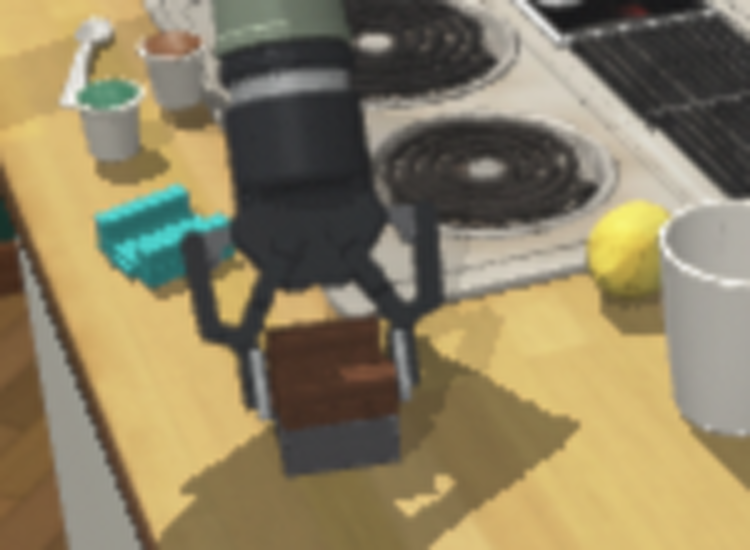

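```bash
python3 - <<'E'
from h import *
c=optics.camera_params('side')
s=st()
R=np.array(s['eef_rot']);p=np.array(s['eef_pos'])
print(R.round(3))
for z in(0,6,15,25):
  for sx in (-34,):
    X=p+R[:,2]*z+R[:,1]*sx; q=c['mtx']@(c['R']@X+c['t']);q=q[:2]/q[2];print(z,X.round(1),((q-[150,130])*5).round())
E
```

```text
10.42 [ 497.1 -126.6   36.3] F [0.5 3.3 6.5] w 66.31
[[ 0.129  0.988 -0.087]
 [ 0.809 -0.156 -0.567]
 [-0.574  0.003 -0.819]]
0 [ 463.5 -121.3   36.2] [265. 381.]
6 [ 463.  -124.7   31.3] [267. 392.]
15 [ 462.2 -129.8   23.9] [269. 409.]
25 [ 461.4 -135.4   15.7] [272. 428.]
```

Pads straddle the seam. I lift slightly and check that the tin comes too.

```bash
python3 - <<'E'
from h import *
s=sensors.read_state();p=np.array(s['eef_pos'])
ctrl.move_l(p+[0,0,12],vel=40)
st('lift12')
pic,d=optics.grab_frame('side');crop(pic[:,:,::-1],170,160,100,75,7,'s4.png')
E
```

```text
lift12 10.9 [ 496.8 -126.6   48.1] F [-0.4  1.  -2.9] w 66.11
```

View pics/s4.png

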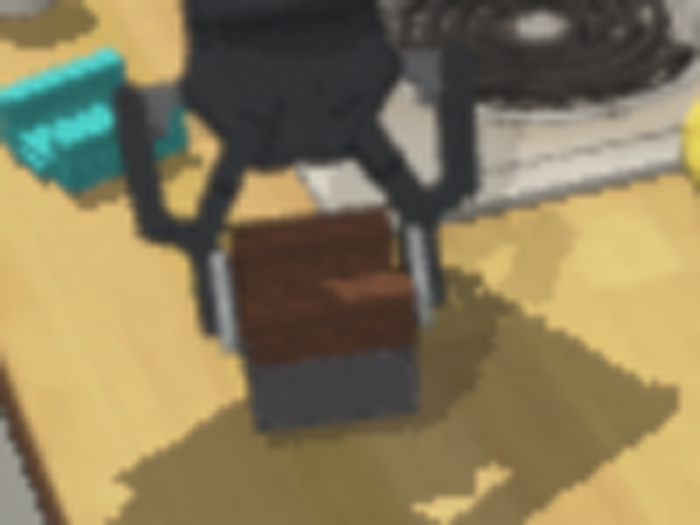

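Both lifted shut (about 2.6 N of weight). Next I raise, turn 90°, and set it on its y side.

```bash
python3 - <<'E'
from h import *
g=np.array([495.5,-130.,110.])
for z in (110,31):
    for t in(-35,0,55):
        R=R_(yaw,np.radians(t));q=ctrl.solve_ik(tcp([495,-130,z],R),R);assert q is not None
s=sensors.read_state();p=np.array(s['eef_pos'])
ctrl.move_l(tcp(g,A),vel=80)
for t in(-10,20,55):
    R=R_(yaw,np.radians(t));ctrl.move_l(tcp(g,R),rot=R,vel=25)
st('turned')
pic,d=optics.grab_frame('side');crop(pic[:,:,::-1],150,120,120,90,6,'s5.png')
E
```

```text
turned 13.95 [ 495.1 -134.   113.5] F [-0.  -1.  -2.3] w 66.15
```

View pics/s5.png

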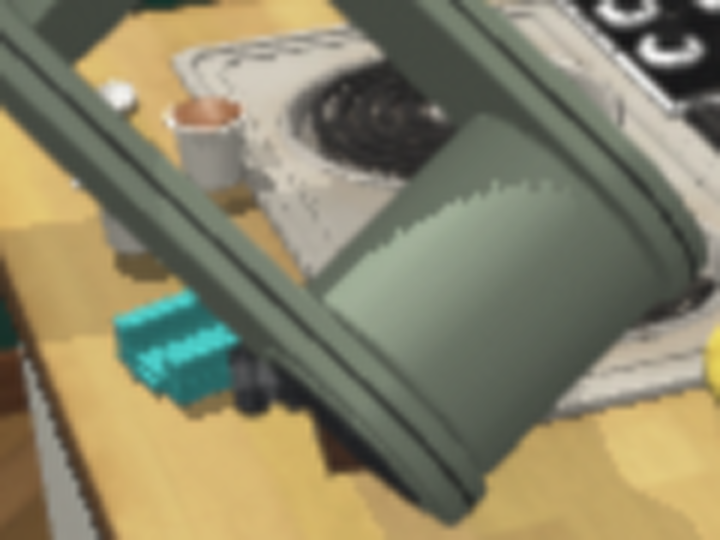

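```bash
python3 - <<'E'
from h import *
pic,d=optics.grab_frame('side')
W=cloud('side',d)
for u,v in((225,205),(222,203),(230,200),(210,190)): print(u,v,W[v,u].round())
pic,d=optics.grab_frame('wrist');cv2.imwrite('pics/w5.png',pic[:,:,::-1])
pic,d=optics.grab_frame('top');crop(pic[:,:,::-1],190,150,130,100,6,'t5.png')
E
```

```text
225 205 [ 431. -418.  239.]
222 203 [ 426. -415.  243.]
230 200 [ 441. -414.  244.]
210 190 [ 407. -413.  273.]
```

View pics/w5.png

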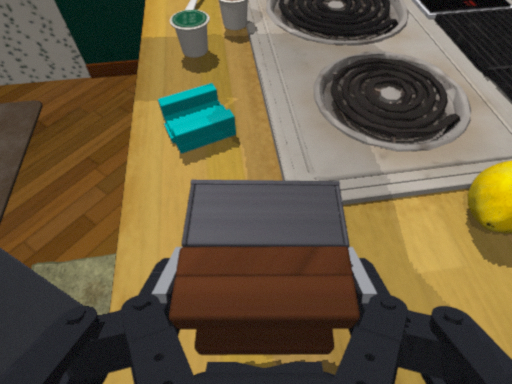

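View pics/t5.png

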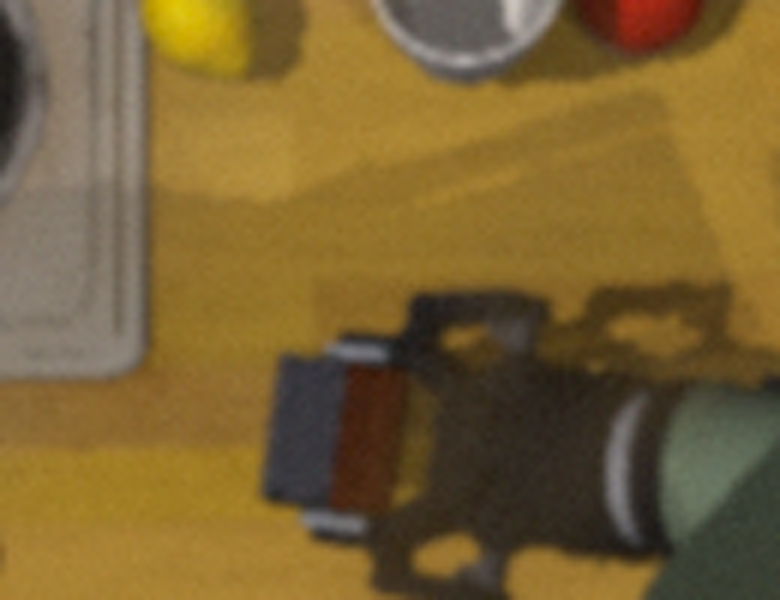

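Tin (grey) and board (brown) are shut and the arm is well clear. Lowering onto the side.

```bash
python3 - <<'E'
from h import *
g=np.array([495.5,-130.,110.])
ctrl.move_l(tcp([495.5,-130,42],B),vel=100)
st()
print(ctrl.move_l(tcp([495.5,-130,27],B),vel=15,threshold=5))
s=st('down');print('gz',(np.array(s['eef_pos'])+6*np.array(s['eef_rot'])[:,2]).round(1))
pic,d=optics.grab_frame('wrist');cv2.imwrite('pics/w6.png',pic[:,:,::-1])
E
```

```text
14.98 [ 495.  -135.    45.7] F [-0.1 -0.4 -2.1] w 66.08
True
down 15.65 [ 494.7 -134.9   36.1] F [-1.3 -1.5  4.2] w 66.05
gz [ 495.5 -130.    32.7]
```

View pics/w6.png

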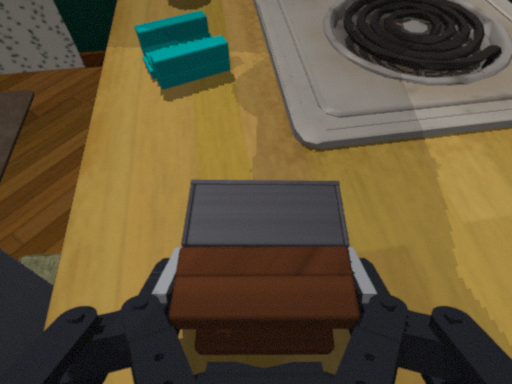

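```bash
python3 - <<'E'
from h import *
s=sensors.read_state();p=np.array(s['eef_pos'])
print(ctrl.move_l(p+[0,0,-1.5],vel=8,threshold=10));st('press')
ctrl.gripper_to(85,force=40);st('open')
B_=B
pp=np.array(sensors.read_state()['eef_pos'])
ctrl.move_l(pp-90*B[:,2],vel=100)
s=st('back');s={k:(np.array(v) if k in('eef_pos','eef_rot') else v) for k,v in s.items()}
pic,d=optics.grab_frame('wrist');cv2.imwrite('pics/w7.png',pic[:,:,::-1])
pic,d=optics.grab_frame('top');crop(pic[:,:,::-1],210,190,80,60,9,'t7.png')
W=cloud('top',d);m=(abs(W[...,0]-495)<50)&(abs(W[...,1]+130)<42)&(W[...,2]>52)&(W[...,2]<75);print(cv2.minAreaRect(W[m][:,:2].astype(np.float32)),np.median(W[m][:,2]))
E
```

```text
False
press 15.95 [ 494.7 -134.9   36.1] F [-2.2 -2.3  7.6] w 66.42
open 16.28 [ 494.5 -134.5   34.3] F [-0.1 -0.2 -0. ] w 84.81
back 17.32 [ 482.6 -206.6   85.5] F [-0.1 -0.6  0.2] w 85.04
((494.0946960449219, -127.3559341430664), (56.279502868652344, 62.045616149902344), 81.82807159423828) 61.81905936282989
```

View pics/w7.png

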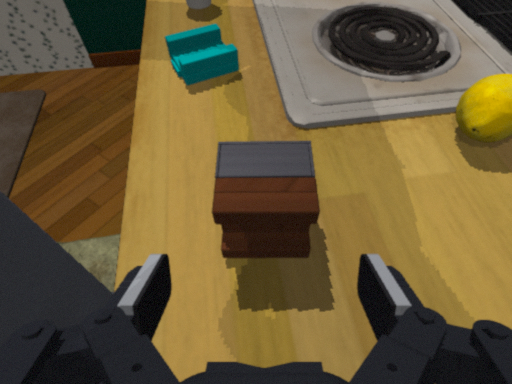

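View pics/t7.png

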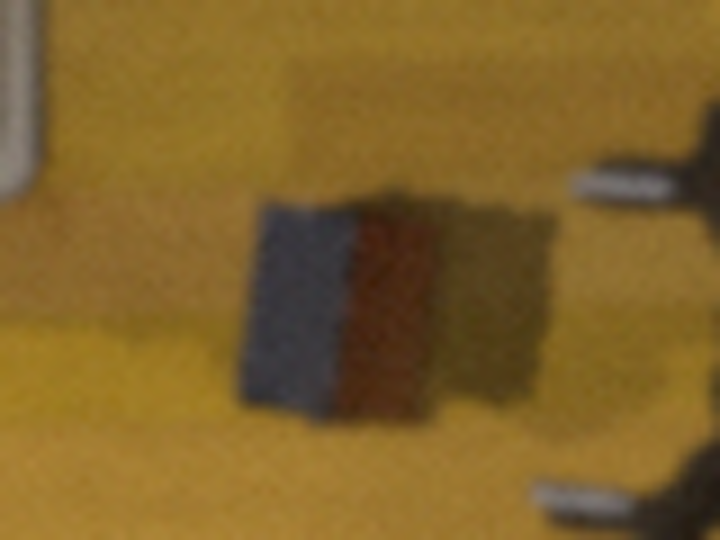

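Standing shut on its side, footprint 56.3 x 62 mm. Regrasp from the other tilt.

```bash
python3 - <<'E'
from h import *
g=np.array([494.3,-129.8,31.])
pp=np.array(sensors.read_state()['eef_pos'])
ctrl.move_l(pp+[0,0,110],vel=200)
ctrl.move_ptp(tcp(g+[0,0,130]-40*A[:,2],A),A)
ctrl.move_ptp(tcp(g-90*A[:,2],A),A);st()
print(ctrl.move_l(tcp(g,A),vel=90,threshold=8));s=st('at')
print('g',(np.array(s['eef_pos'])+6*np.array(s['eef_rot'])[:,2]).round(1))
ctrl.gripper_to(60,force=25);st('25')
pic,d=optics.grab_frame('wrist');cv2.imwrite('pics/w8.png',pic[:,:,::-1])
pic,d=optics.grab_frame('side');crop(pic[:,:,::-1],150,130,120,90,6,'s8.png')
E
```

```text
19.76 [502.2 -76.9 109. ] F [ 0.4 -0.1  0.5] w 84.85
False
at 20.91 [ 495.4 -126.3   36.4] F [ 0.3 -0.   0.4] w 85.24
g [ 494.9 -129.7   31.5]
25 21.21 [ 495.6 -126.2   36.6] F [0.1 1.3 2.8] w 67.59
```

View pics/s8.png

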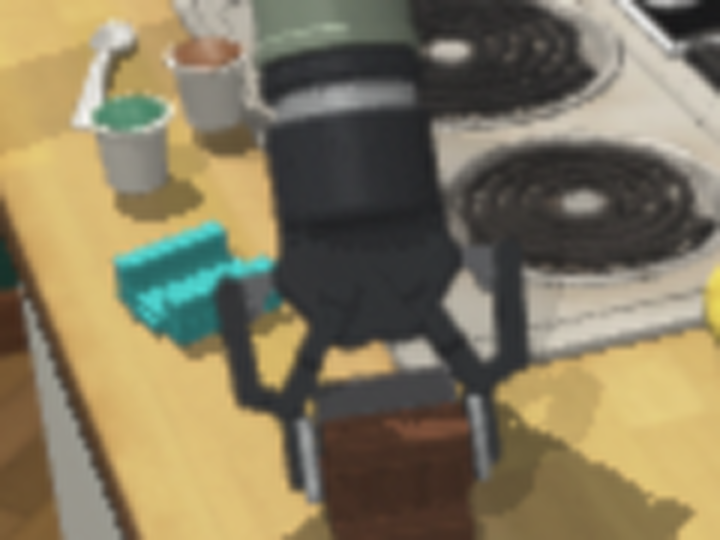

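View pics/w8.png

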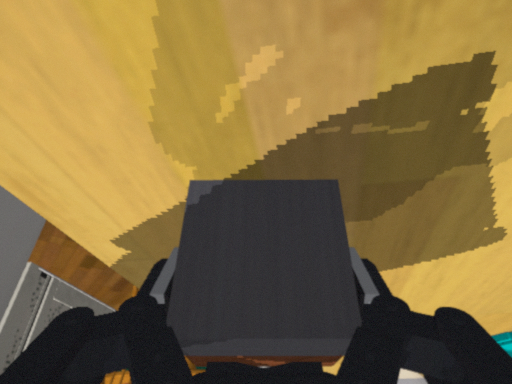

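Gripped on both lugs at the seam. Tighten, lift a little, check, then turn the second 90° and check before lowering.

```bash
python3 - <<'E'
from h import *
ctrl.gripper_to(60,force=90);s=st('90')
p=np.array(s['eef_pos']);ctrl.move_l(p+[0,0,12],vel=40);st('lift')
g=np.array([495.,-129.8,110.])
ctrl.move_l(tcp(g,A),vel=80)
for t in(-10,20,55):
    R=R_(yaw,np.radians(t));ctrl.move_l(tcp(g,R),rot=R,vel=25)
st('turned')
pic,d=optics.grab_frame('wrist');cv2.imwrite('pics/w9.png',pic[:,:,::-1])
pic,d=optics.grab_frame('top');crop(pic[:,:,::-1],210,190,80,60,9,'t9.png')
E
```

```text
90 21.52 [ 495.8 -126.3   37.1] F [0.1 2.9 6.4] w 66.56
lift 22.01 [ 495.7 -126.3   49. ] F [ 0.3 -0.2 -2.6] w 66.56
turned 25.0 [ 494.6 -133.7  113.5] F [ 0.1  0.4 -3. ] w 66.22
```

View pics/w9.png

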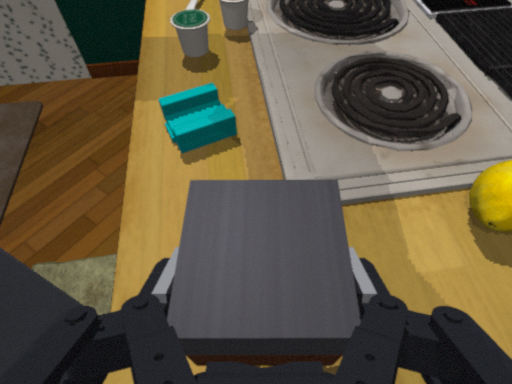

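View pics/t9.png

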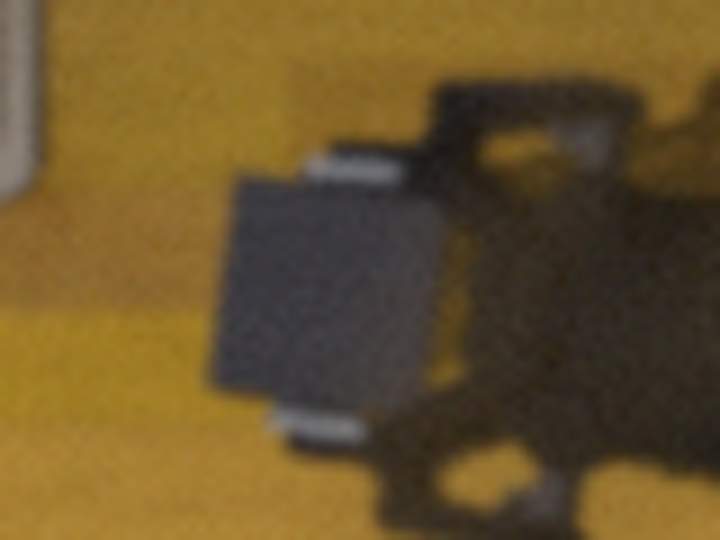

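Tin is on top, board beneath with feet down. Lower to the worktop.

```bash
python3 - <<'E'
from h import *
x,y=495.,-129.8
ctrl.move_l(tcp([x,y,37],B),vel=100)
print(ctrl.move_l(tcp([x,y,22],B),vel=12,threshold=5))
s=st('down');print('gz',(np.array(s['eef_pos'])+6*np.array(s['eef_rot'])[:,2]).round(1))
p=np.array(s['eef_pos'])
print(ctrl.move_l(p+[0,0,-1.5],vel=8,threshold=10));st('press')
ctrl.gripper_to(85,force=30);st('open')
pp=np.array(sensors.read_state()['eef_pos'])
ctrl.move_l(pp-90*B[:,2],vel=100)
st('back')
pic,d=optics.grab_frame('wrist');cv2.imwrite('pics/w10.png',pic[:,:,::-1])
pic,d=optics.grab_frame('top');crop(pic[:,:,::-1],210,190,80,60,9,'t10.png')
W=cloud('top',d);m=(abs(W[...,0]-495)<50)&(abs(W[...,1]+130)<42)&(W[...,2]>48)&(W[...,2]<70);print(cv2.minAreaRect(W[m][:,:2].astype(np.float32)),np.median(W[m][:,2]))
E
```

```text
True
down 26.82 [ 494.2 -134.6   30.6] F [ 0.8 -1.   4. ] w 65.8
gz [ 495.  -129.7   27.1]
False
press 27.08 [ 494.3 -134.6   30.5] F [-0.8 -2.6  7. ] w 66.55
open 27.42 [ 494.1 -134.4   28.8] F [0.2 0.5 0.2] w 85.09
back 28.47 [ 482.2 -206.4   80. ] F [ 0.5  0.3 -0.2] w 85.1
((493.5509338378906, -128.99472045898438), (61.7730712890625, 62.315250396728516), 80.66708374023438) 55.76932695157274
```

View pics/w10.png

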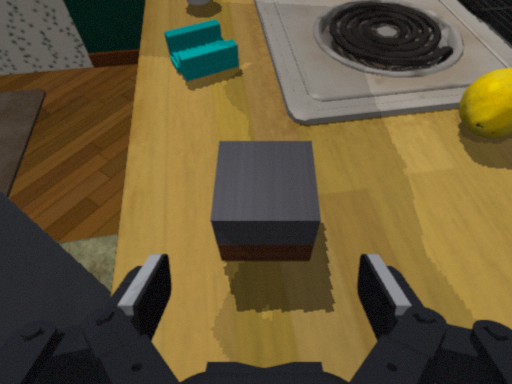

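View pics/t10.png

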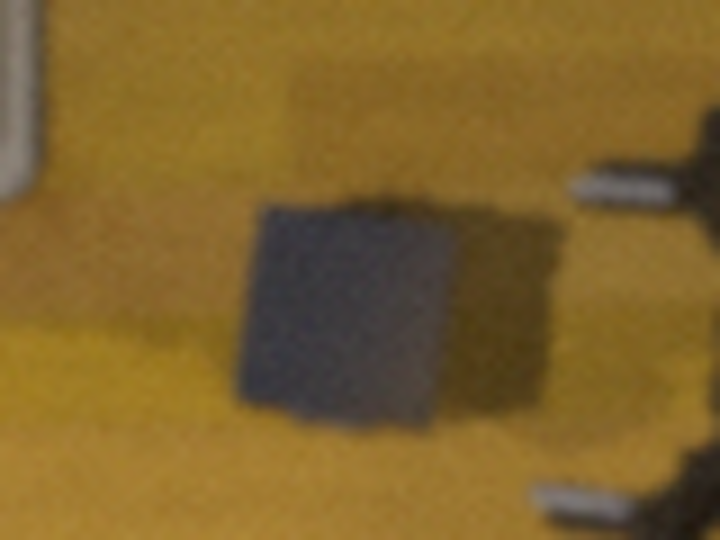

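Tin sits squarely on the board, which stands on its feet (tin at wrist pixel 266,190; 61.8 x 62.3 mm, z 56). Lift the tin by its y walls.

```bash
cat >> h.py <<'E'
D=R_(yaw+np.pi/2,0,-1); c0=np.array([494.4,-129.6])
E
python3 - <<'E'
from h import *
pp=np.array(sensors.read_state()['eef_pos'])
ctrl.move_l(pp+[0,0,80],vel=200)
ctrl.move_ptp(tcp([*c0,130],D),D)
print(ctrl.move_l(tcp([*c0,51],D),vel=90,threshold=8));s=st('at')
ctrl.gripper_to(55,force=30);st('grip')
pic,d=optics.grab_frame('side');crop(pic[:,:,::-1],160,150,100,75,7,'s11.png')
E
```

```text
False
at 32.03 [ 495.  -129.9   57.6] F [0.4 0.1 0.6] w 84.66
grip 32.38 [ 495.2 -129.9   57.9] F [-0.2 -0.   4.1] w 61.23
```

View pics/s11.png

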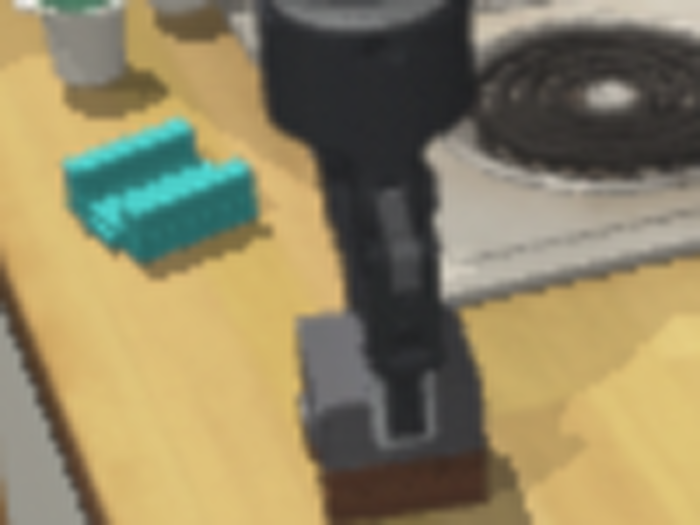

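The pad tips (405,440) end above the seam (about row 460), so only the tin is held. Lift slowly, straight up.

```bash
python3 - <<'E'
from h import *
p=np.array(sensors.read_state()['eef_pos'])
ctrl.move_l(p+[0,0,15],vel=25);st('l15')
ctrl.move_l(p+[0,0,75],vel=80);st('l75')
pic,d=optics.grab_frame('side');crop(pic[:,:,::-1],160,150,100,75,7,'s12.png')
E
```

```text
l15 33.22 [ 495.1 -129.8   72.9] F [ 0.   1.3 -1.5] w 61.96
l75 34.12 [ 494.7 -129.7  132.5] F [-0.4 -0.  -1.4] w 61.26
```

View pics/s12.png

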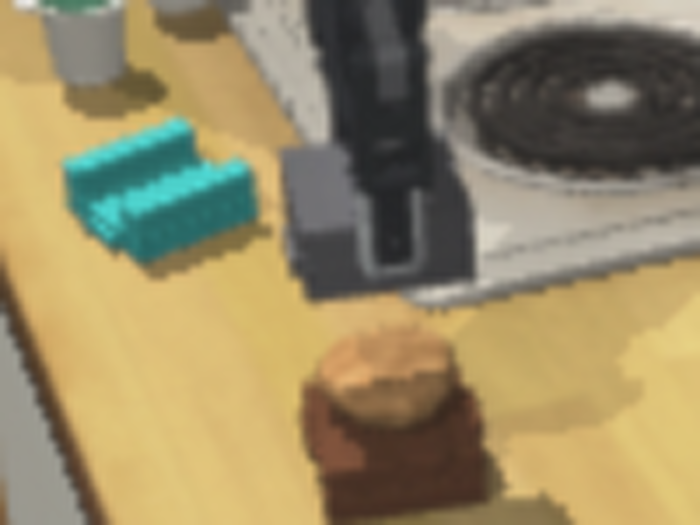

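The tin is up and the cookie lies on the board (385,375). Set the tin down beside it on the clear -y side.

```bash
python3 - <<'E'
from h import *
yd=np.array([-np.sin(yaw),np.cos(yaw)]);c1=c0-115*yd;print(c1)
ctrl.move_l(tcp([*c1,126],D),vel=120)
ctrl.move_l(tcp([*c1,36],D),vel=90)
print(ctrl.move_l(tcp([*c1,20],D),vel=12,threshold=4));st('down')
ctrl.gripper_to(82);st('open')
ctrl.move_l(tcp([*c1,170],D),vel=150)
ctrl.hold(0.3);s=st('up')
for n in('top','side'):
    pic,d=optics.grab_frame(n);cv2.imwrite(f'pics/{n}13.png',pic[:,:,::-1]);W=cloud(n,d)
    crop(pic[:,:,::-1],*((220,190,90,60,8) if n=='top' else (170,170,100,75,7)),f'{n}13c.png')
    for nm,c,lo in(('tin',c1,22),('cookie',c0,36)):
        m=(np.hypot(W[...,0]-c[0],W[...,1]-c[1])<50)&(W[...,2]>lo)&(W[...,2]<70);Q=W[m]
        if len(Q)>5:print(n,nm,cv2.minAreaRect(Q[:,:2].astype(np.float32)),np.percentile(Q[:,2],[5,50,95]).round(1))
E
```

```text
[ 476.41003652 -243.18415917]
True
down 37.27 [ 476.3 -243.1   31.9] F [-1.5  0.1  5.3] w 61.38
open 37.62 [ 475.1 -242.2   30.7] F [ 0.7 -0.6 -0.3] w 81.99
up 39.03 [ 476.1 -243.   175.3] F [-0.6 -0.1 -0.1] w 82.1
top tin ((447.8646545410156, -233.84320068359375), (62.35246658325195, 21.326068878173828), 59.73541259765625) [26.2 30.2 32.8]
top cookie ((495.4916687011719, -119.89179229736328), (52.00613784790039, 51.391319274902344), 44.188907623291016) [40.2 44.2 48.1]
side tin ((475.3774108886719, -244.479248046875), (66.3615951538086, 61.86771774291992), 80.31192779541016) [24.4 28.8 30.5]
side cookie ((494.926025390625, -124.55147552490234), (46.307960510253906, 51.992530822753906), 23.00725555419922) [37.3 43.3 45.1]
```

View pics/side13c.png

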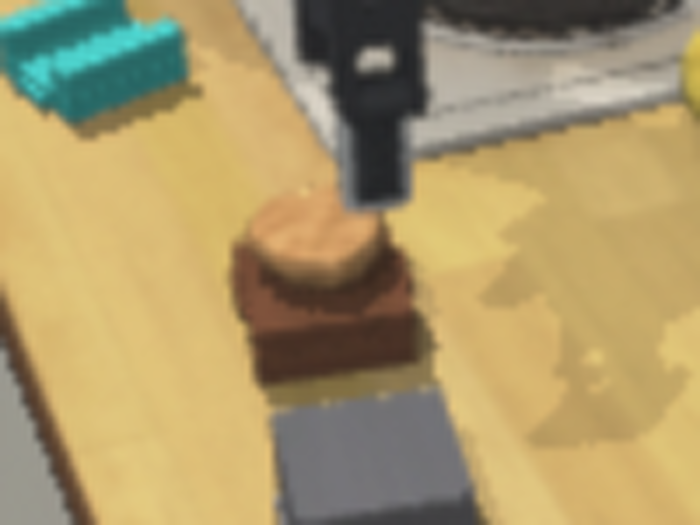

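View pics/top13.png

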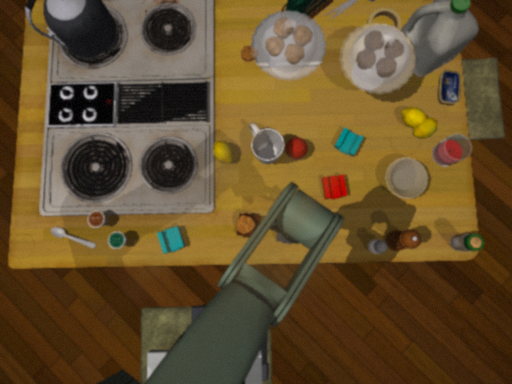

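```bash
python3 - <<'E'
from h import *
R=R_(yaw)
ctrl.move_l(tcp([476,-243,260],D),vel=180)
ctrl.move_ptp([440,-150,300],R);s=st()
s={k:(np.array(v) if k in('eef_pos','eef_rot') else v) for k,v in s.items()}
pic,d=optics.grab_frame('wrist');cv2.imwrite('pics/w14.png',pic[:,:,::-1]);W=cloud('wrist',d,s)
for nm,c,lo,hi in(('board',c0,15,29),('cookie',c0,35,70),('tin',(476.4,-243.2),22,40)):
    m=(d>0)&(np.hypot(W[...,0]-c[0],W[...,1]-c[1])<52)&(W[...,2]>lo)&(W[...,2]<hi);Q=W[m]
    print(nm,len(Q),cv2.minAreaRect(Q[:,:2].astype(np.float32)),np.percentile(Q[:,2],[5,50,95]).round(1))
    a=np.c_[Q[:,:2]-Q[:,:2].mean(0),np.ones(len(Q))];print('slope',np.linalg.lstsq(a,Q[:,2],rcond=None)[0].round(3))
pic,d=optics.grab_frame('side');crop(pic[:,:,::-1],170,160,100,75,7,'s14.png')
E
```

```text
41.09 [ 439.7 -150.   299.1] F [-0.4 -0.3  0.1] w 82.14
board 1213 ((493.76727294921875, -130.54537963867188), (61.385169982910156, 67.92525482177734), 81.09101104736328) [24.7 26.2 27.5]
slope [-7.0000e-03 -2.6000e-02  2.5981e+01]
cookie 1775 ((495.75494384765625, -121.88475799560547), (52.45344543457031, 52.737709045410156), 51.222679138183594) [42.2 45.1 46.6]
slope [3.1000e-02 1.6000e-02 4.4889e+01]
tin 2299 ((474.9102783203125, -244.0010986328125), (62.98877716064453, 62.212337493896484), 80.81856536865234) [28.5 30.3 31.6]
slope [-0.0000e+00 -1.2000e-02  3.0116e+01]
```

View pics/w14.png

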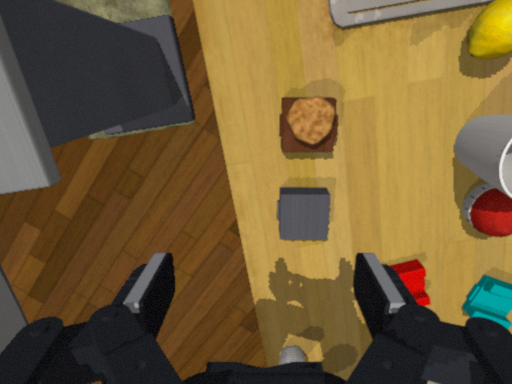

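View pics/s14.png

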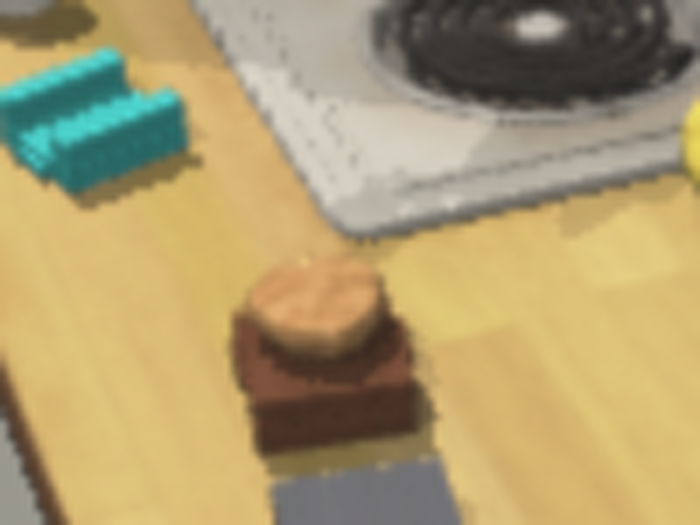

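The cookie lies flat on the board (wrist 311,120) and the tin is upside down beside it (303,213). The cookie is about 8 mm off-centre towards +y, though, overhanging the board edge by about 5 mm. I'll centre it with the fingers, without squeezing it.

```bash
python3 - <<'E'
from h import *
c=[494.2,-130.3]
ctrl.gripper_to(85,force=20)
ctrl.move_ptp([*c,140],D)
print(ctrl.move_l([*c,55.5],vel=80,threshold=5));st('at')
for w in range(80,57,-3): ctrl.gripper_to(w)
ctrl.gripper_to(57.5);st('closed')
ctrl.gripper_to(85);st('open')
ctrl.move_l([*c,160],vel=120)
R=R_(yaw)
ctrl.move_ptp([440,-150,300],R);s=st()
s={k:(np.array(v) if k in('eef_pos','eef_rot') else v) for k,v in s.items()}
pic,d=optics.grab_frame('wrist');cv2.imwrite('pics/w15.png',pic[:,:,::-1]);W=cloud('wrist',d,s)
for nm,cc,lo,hi in(('board',c0,15,29),('cookie',c0,35,70),('tin',(476.4,-243.2),22,40)):
    m=(d>0)&(np.hypot(W[...,0]-cc[0],W[...,1]-cc[1])<52)&(W[...,2]>lo)&(W[...,2]<hi);Q=W[m]
    print(nm,len(Q),cv2.minAreaRect(Q[:,:2].astype(np.float32)),np.percentile(Q[:,2],[5,50,95]).round(1))
pic,d=optics.grab_frame('side');cv2.imwrite('pics/s15.png',pic[:,:,::-1])
E
```

```text
False
at 44.08 [ 494.8 -130.6   56.1] F [-0.5 -0.7  0.2] w 85.12
closed 46.04 [ 494.2 -130.3   55.5] F [-0.3 -0.6  0.6] w 57.62
open 46.43 [ 494.2 -130.3   55.5] F [ 0.4 -0.2 -0.4] w 85.12
 48.92 [ 439.8 -149.8  299.3] F [-0.6  0.3 -0.5] w 84.89
board 1165 ((493.72125244140625, -130.50631713867188), (61.34624481201172, 67.78709411621094), 80.94775390625) [24.8 26.2 27.5]
cookie 1750 ((494.9438781738281, -125.58036041259766), (51.981632232666016, 52.61594009399414), 36.996036529541016) [42.  45.  46.6]
tin 2298 ((474.7697448730469, -244.0299072265625), (62.433998107910156, 62.07801818847656), 80.5760726928711) [28.4 30.3 31.5]
```

View pics/w15.png

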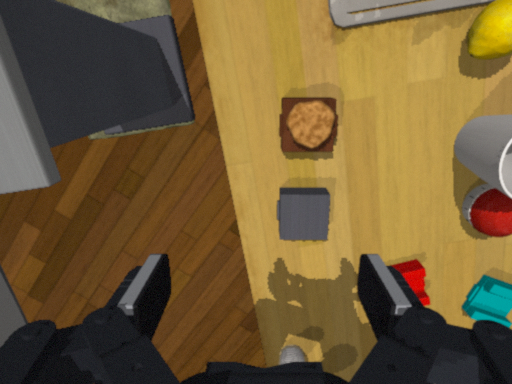

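View pics/s15.png

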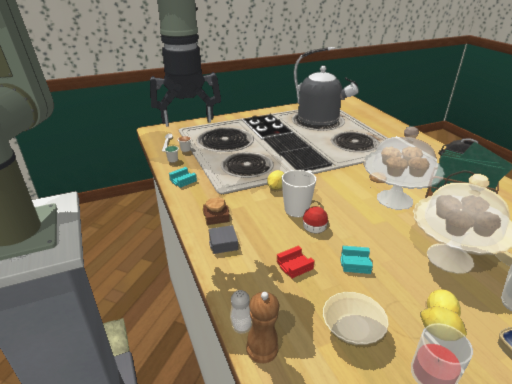

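The cookie is now within the board's outline and flat at z 45; the board and tin did not move. Lemon (277,180), cup (299,192) and timer (316,219) are where they were in the first picture. Handing in.

```bash
python3 - <<'E'
from h import *
ctrl.finish_job();st()
E
```

```text
the job is handed in; nothing more can be done
the job is handed in; nothing more can be done
```

The job is handed in at about 49 s of the 72 s allowed. The tin and board were turned over together, the tin was lifted off, and the cookie is on the board.

I squeezed the tin and board into line and gripped both by their lugs at the seam. I then turned them over in two quarter turns, standing them on one y side in between. After that I lifted the tin straight up by its y walls and set it down upside down, about 115 mm to the -y side of the board.

- **Board:** it stands on its feet with the serving face at z about 26 mm.
- **Tin:** it is upside down and flat, with its top at z about 30 mm.
- **Cookie:** it lies flat, with its top at z about 45 mm. After lifting the tin I found it about 8 mm off-centre and overhanging the edge. I centred it with the fingers, without clamping it, after the tin was down. The last image still reads about 5 mm off-centre, more than the 1–2 mm the finger stop should leave. It is within the board's outline.
- **Bystanders:** the cup, timer and lemon are at the same pixels as in the first picture.

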